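Bring the test cassette to the reader and start the reading

TASK

Pushing gently on its spokes with a fingertip, turn the carousel until the spoke that carries the test cassette points straight at the reader's window, and only then press the round button on top of the reader right down and let it come up again. Do not lift the carousel off its spindle, and leave the dropper bottle, the sample pot and the loose cassette beside it where they are.

Things in the scene. Friction and masses are not known exactly. Their poses are not given: they have to be found in the camera images.
- station: The fixed station: a white plate 10 mm thick, a disc of 232 mm diameter with a tongue 120 mm wide in its +y direction, to 210 mm from the origin, on which the reader stands. Origin on the carousel's axis at table height; z up; +y points from the axis to the reader. Its heading varies.
- carousel: Dark grey carousel of four equal spokes 90 degrees apart; turns either way without end, stays where left (friction 0.05 N m); only rests on its spindle. Origin on the axis at table height; z up; +x along the spoke that carries the cassette, the others are empty. Spokes reach 110 mm from the axis (hub radius 26 mm), 26 mm wide, sides upright 26 to 44 mm above the table, 16 mm above the plate.
- cassette_end (a point): Point on the centre line of the cassette's spoke, 105 mm from the axis, 45 mm above the table. The cassette, white, 70 x 20 x 5 mm with a small window and a round well, is fixed on top of this spoke, 38 to 108 mm from the axis, its top 49 mm above the table.
- window_spot (a point): Fixed point before the reader's window, 105 mm from the axis, 45 mm up: cassette_end lies here when the spoke points straight at the window. The reader is a dark grey box 110 mm wide, 134 to 208 mm from the axis, top 53 mm above the table; its window is in a black snout 40 mm wide that reaches in to 122 mm from the axis, top 48 mm above the table.
- button_top (a point): Centre of the top of the reader's round white button, 30 mm diameter, 65 mm above the table, standing 12 mm proud of the reader's top, 175 mm from the carousel's axis; moves down as it is pressed.
- start_button (a joint): Travel of the button: 0 up, 0.006 m fully down; a spring (about 1 N at first, 5 N fully down) brings it back.
- dropper_bottle: Loose white dropper bottle, 28 mm diameter, 66 mm tall, upright; origin at the centre of its underside. Bystander.
- sample_pot: Loose clear pot with a red cap, 44 mm diameter, 50 mm tall, upright; origin at the centre of its underside. Bystander.
- read_cassette: Loose used cassette, 70 x 20 x 5 mm, lying flat on the table away from the carousel; origin at the centre of its underside, x along its length. Bystander.

How it is judged:
By the outcome, as a careful person would: the job done as asked, in the order asked, and still so for the second after the job is handed in, with the robot touching nothing.
It also fails if it takes over 58 s, if anything falls off the work surface, if the arm or the gripper's body presses on something with over 40 N, if the wrist force passes 120 N, or if a joint passes its speed limit or range.

ROBOT

A 6-joint arm with a two-finger parallel gripper is mounted at the origin on the work surface. World frame = base frame: x ahead of the robot, y to its left, z up, the work surface at z = 0. Lengths are in m, angles in rad, forces in N, time in s.
With the tool pointing down it reaches from about 0.25 to 0.8 m from the base axis. Payload 3.9 kg.
Tool frame: the origin (TCP) lies at the very end of the fingers, on their centre line; the grasp point (between the pads) lies 19 mm behind it; z points along the fingers, y is the direction in which the jaws open and shut (so a half turn about z gives the same grasp; the last joint's range is limited). The gripper opens to 85 mm and grips with 20 to 120 N. Pads are 22 mm wide; open, the fingers measure 114 mm over their backs; the gripper's body (76 mm by 85 mm) begins 54 mm behind the grasp point. The pads swing forward as they close: fully open they stand 13 mm farther back than shut.
Start: joints at [-1.246, 0.26, -0.138, 1.173, 0, 1.571], TCP at [0.168, -0.498, 0.231] pointing down, gripper open.
Joint ranges: [-2.78, 2.78], [-0.83, 1.72], [-1.28, 1.37], [-1.9, 2.12], [-1.57, 1.48], [-3.14, 3.14]. Speed limits (rad/s): [2.57, 2.57, 3.14, 3.14, 3.14, 3.14].

INTERFACE

Orientations are given as a unit quaternion [x, y, z, w].
In Python, from bench import bot gives the robot as it stands.
- The arm moves only by the tool move_arm, never from a script. Its argument "targets" is a list of rows, each a list of 5 numbers: the shift along the world's x, y, z in mm, then the turn about the world's z in rad, then the opening, from -1 (shut) to 1 (fully open). In form: [[dx, dy, dz, yaw, gripper], ...]. A call has 1 to 5 rows; each row is the pose to reach, as a shift and turn from the pose measured when the call began; what a row does not reach only later rows make up. A row lasts 1/12 s, in which the tool goes at most 41.7 mm and 7.16 degrees, less where a joint would pass 70% of its speed; a pose out of reach is approached as far as the arm can. A call with a gripper value outside its range is refused whole. The fingers move at their own pace and stop on an object; the grip force is fixed at half the most. Time passes only in rows, so rows that repeat a pose let the fingers close. It gives the time, the measured TCP pose, the force and the opening at its end, in the units of the state.
- bot.get_obs(): the state, without advancing time (a new reading comes with each control period).
- bot.get_image(name): name is "side" or "top"; returns a dict with "frame" (420x560x3 uint8, red, green, blue), "depth" (420x560 float32, m along the optical axis (not along the pixel's ray), 0 where there is no reading), "intrinsics" (3x3 intrinsics, pixels), "eye" and "rotation" of the camera in the world. Camera axes: x right, y down, z forward; pixel columns grow to the right and rows downward; lengths in m; the calibration is good to about 2 mm. A picture is of the moment at which its call begins.
- bot.hand_in(): hands the job in, once; it reports no verdict.
Trained networks look in the newest picture that a camera, given by its name, has taken for a name from the list of things; names that differ only in an ending like _2 or _b are one class to them, and where a whole thing is asked for, a point or a joint stands for the part that bears it (a point fixed in the world has none). Each returns a list of dicts, best first, with "conf" (0 to 1); they miss things now and then, are a little off and sometimes report something else, mostly with a low value. They report only what shows in the picture. A call takes as long as a camera call.
- bot.spot_in(camera, name): "location" ([x, y, z] in m, in the coordinates of the camera as it stood for that picture, good to about 4 mm: the middle of the surface that is visible of it).
- bot.regions_of(camera, name): "region" (420x560 bool, what is visible of it).
The state is a dict: "time_s": time; "joint_positions": joint angles; "dq": joint speeds; "tau": joint torques, N m; "tool_pos": TCP position; "eef_rot": TCP orientation; "ft_force": force on the tool from outside, world axes, zero at the start; "torque": the same for the moment, N m; "gripper_width": opening from 0.0 (shut) to 1.0 (fully open).
Only numpy, scipy, OpenCV 4.12 (cv2) and the standard library are available. Lean on these libraries where they do the work, as an engineer would, in place of code of your own. Each camera call takes 0.05 s, during which the arm holds its last target. There are 200 camera calls.

## Working session

There is one attempt and no reset: what is moved stays moved. The work goes in short steps, Python scripts to look and compute and a tool call to move; the robot and the scene stay as the last step left them, time stands still between calls to the robot, and variables do not carry over. Pictures are saved under pics/ and viewed, about 8 in all and at most 12, crops included, and the job is handed in when it is done.

Besides the shell and the picture viewer there is one more tool, called after ">>>" by a JSON object that holds its "fn" and its "kwargs", one argument or row to a line. move_arm: Moves the arm, as the interface text tells. Its arguments: {"type":"object","properties":{"targets":{"type":"array","items":{"type":"array","items":{"type":"number"}}}},"required":["targets"]}

```bash
mkdir -p pics
cat > h.py <<'E'
import numpy as np, cv2
from bench import bot
def world(im,p): return np.array(im["rotation"])@np.array(p)+np.array(im["eye"])
def grab(n,fn=None):
    im=bot.get_image(n)
    if fn: cv2.imwrite("pics/"+fn,cv2.cvtColor(im["frame"],cv2.COLOR_RGB2BGR))
    return im
def cloud(im):
    K=np.array(im["intrinsics"]);d=im["depth"];v,u=np.indices(d.shape)
    P=np.stack([(u-K[0,2])/K[0,0]*d,(v-K[1,2])/K[1,1]*d,d],-1)
    return P@np.array(im["rotation"]).T+np.array(im["eye"])
def proj(im,p):
    K=np.array(im["intrinsics"]);c=np.array(im["rotation"]).T@(np.array(p)-im["eye"]);q=K@c;return q[:2]/q[2]
E
python3 - <<'E'
from h import *
np.set_printoptions(precision=4,suppress=True)
for n in("top","side"):
    im=grab(n,n+"1.png"); C=cloud(im); print(n,im["eye"])
    for t in("station","carousel","cassette_end","button_top","dropper_bottle","sample_pot","read_cassette"):
        for s in bot.spot_in(n,t)[:2]: print(t,round(s["conf"],2),world(im,s["location"]))
        for r in bot.regions_of(n,t)[:1]:
            m=r["region"]&(im["depth"]>0); print("   reg",m.sum(),round(r["conf"],2),np.median(C[m],0),C[m].min(0),C[m].max(0))
print(bot.get_obs())
E
```

```text
Traceback (most recent call last):
  File "h.py", line 11, in cloud
    return P@np.array(im["rotation"]).T+np.array(im["eye"])
           ~^~~~~~~~~~~~~~~~~~~~~~~~~~~
ValueError: matmul: Input operand 1 has a mismatch in its core dimension 0, with gufunc signature (n?,k),(k,m?)->(n?,m?) (size 4 is different from 3)
```

```bash
sed -i 's/np.array(im\["rotation"\])/R(im)/g; s/^from bench.*/from bench import bot\nfrom scipy.spatial.transform import Rotation\ndef R(im): return Rotation.from_quat(im["rotation"]).as_matrix()/' h.py
python3 - <<'E'
from h import *
np.set_printoptions(precision=4,suppress=True)
for n in("top","side"):
    im=grab(n,n+"1.png"); C=cloud(im); print(n,im["eye"])
    for t in("station","carousel","cassette_end","button_top","dropper_bottle","sample_pot","read_cassette"):
        for s in bot.spot_in(n,t)[:2]: print(t,round(s["conf"],2),world(im,s["location"]))
        for r in bot.regions_of(n,t)[:1]:
            m=r["region"]&(im["depth"]>0); print("   reg",m.sum(),round(r["conf"],2),np.median(C[m],0),C[m].min(0),C[m].max(0))
print(bot.get_obs())
E
```

```text
top [ 0.4408 -0.0597  0.9477]
station 0.6 [ 0.5315 -0.089   0.0135]
   reg 13918 0.86 [ 0.5313 -0.0906  0.0121] [ 0.4018 -0.2336 -0.0028] [0.6543 0.1008 0.0692]
carousel 0.94 [ 0.5124 -0.1186  0.0432]
   reg 2935 0.93 [ 0.5151 -0.1162  0.0455] [ 0.4085 -0.225   0.0013] [ 0.6347 -0.0055  0.0545]
cassette_end 0.95 [ 0.514  -0.1161  0.0442]
cassette_end 0.54 [ 0.4237 -0.2885  0.0052]
   reg 3154 0.66 [ 0.5145 -0.1163  0.0454] [ 0.4036 -0.2368 -0.002 ] [ 0.6243 -0.0034  0.0545]
button_top 0.45 [0.5873 0.0427 0.0626]
   reg 197 0.63 [0.5814 0.0445 0.0652] [0.5668 0.0301 0.0556] [0.5952 0.0583 0.0692]
dropper_bottle 0.67 [ 0.6855 -0.1889  0.0425]
dropper_bottle 0.36 [ 0.4237 -0.2846  0.0042]
   reg 190 0.67 [ 0.6861 -0.1849  0.0441] [ 0.6774 -0.2     0.0108] [ 0.7021 -0.1746  0.0693]
sample_pot 0.86 [ 0.5835 -0.2859  0.0484]
sample_pot 0.41 [ 0.5296 -0.0907  0.0084]
   reg 514 0.74 [ 0.5862 -0.2863  0.0495] [ 0.5672 -0.3241 -0.0017] [ 0.6166 -0.2696  0.0548]
read_cassette 0.91 [ 0.4261 -0.2876  0.0034]
   reg 345 0.78 [ 0.4234 -0.2847  0.0054] [ 0.3915 -0.2994 -0.0011] [ 0.456  -0.2707  0.
[... 699 characters left out ...]
0.88 [ 0.5857 -0.3003  0.0441] [ 0.5666 -0.3128 -0.0015] [ 0.6207 -0.2338  0.052 ]
read_cassette 0.69 [ 0.4218 -0.2849  0.005 ]
   reg 677 0.72 [ 0.4229 -0.2861  0.0038] [ 0.3879 -0.3015 -0.0016] [ 0.4579 -0.2687  0.0071]
{'time_s': 1.55, 'joint_positions': array([-1.246 ,  0.26  , -0.1381,  1.1727,  0.    ,  1.5708]), 'dq': array([-0.0011,  0.0002, -0.0007, -0.0006, -0.0009,  0.0001]), 'tau': array([ -0.0009, -40.5608,  25.4229,   0.0013,  -0.0001,   0.    ]), 'tool_pos': array([ 0.1675, -0.4975,  0.2313]), 'eef_rot': array([ 0.9868,  0.1617,  0.    , -0.    ]), 'ft_force': array([-0.0406,  0.5846, -0.2461]), 'torque': array([ 0.0349, -0.0457, -0.0261]), 'gripper_width': 1.0017355445538263}
```

View pics/top1.png

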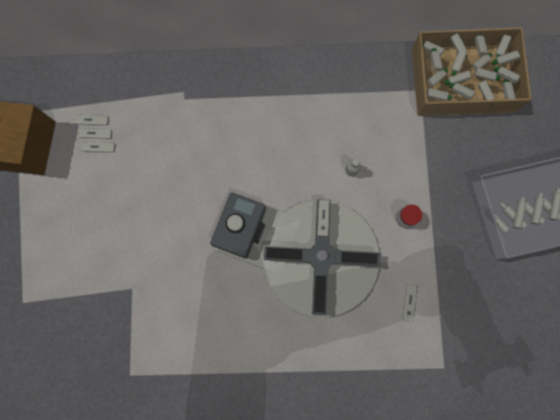

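View pics/side1.png

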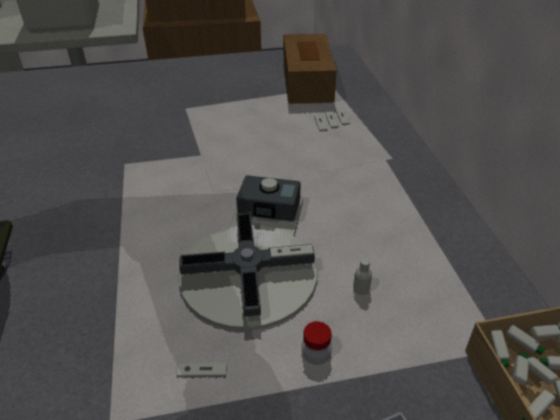

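```bash
cat >> h.py <<'E'
from scipy.optimize import minimize
def fitspokes(P,c0,a0,w=.013,L=.110):
    "fit cross outline (centre, angle) to xy points of spoke tops: maximise overlap on soft mask"
    g=np.arange(-.125,.125,.001)
    from scipy.ndimage import gaussian_filter
    H,_,_=np.histogram2d(P[:,0]-c0[0],P[:,1]-c0[1],bins=[np.append(g,.125)]*2)
    return H
def button(im,C):
    r=bot.regions_of(im["n"],"button_top")
    m=r[0]["region"]&(C[...,2]>.0605); 
    return C[m].mean(0), m.sum()
def sym_angle(P,c):
    d=P[:,:2]-c; a=np.arctan2(d[:,1],d[:,0]); return a
E
python3 - <<'E'
from h import *
np.set_printoptions(precision=4,suppress=True)
for n in("top","side"):
    im=grab(n); im["n"]=n; C=cloud(im); f=im["frame"].astype(int); V=f.max(-1)
    d0=np.linalg.norm(C[...,:2]-[.512,-.119],axis=-1)
    m=(d0<.12)&(C[...,2]>.036)&(C[...,2]<.056)
    P=C[m]
    def cost(x):
        c=x[:2];a=x[2];q=P[:,:2]-c;ca,sa=np.cos(a),np.sin(a)
        u=np.abs(q@[ca,sa]);v=np.abs(q@[-sa,ca]);lo=np.minimum(u,v);hi=np.maximum(u,v)
        return np.sum(np.minimum(lo,.02)**2*0+np.maximum(lo-.011,0)**2*(hi>.03)+np.maximum(hi-.108,0)**2)
    best=min((minimize(cost,[.512,-.119,a],method="Nelder-Mead",options=dict(xatol=1e-5,fatol=1e-12,maxiter=4000)) for a in(-.1,0,.1)),key=lambda r:r.fun)
    print(n,"cross",best.x,np.degrees(best.x[2]),best.fun,len(P),np.median(P[:,2]))
    # cassette white
    b=m&(V>110)&(d0>.03); print("cass",b.sum(),C[b].mean(0) if b.sum() else 0)
    # reader top
    r=(C[...,2]>.049)&(C[...,2]<.059)&(np.linalg.norm(C[...,:2]-[.58,.043],axis=-1)<.075)&(d0>.125)
    rect=cv2.minAreaRect((C[r][:,:2]*1000).astype(np.float32)); print("reader",r.sum(),rect)
    bb=(C[...,2]>.0605)&(C[...,2]<.07)&(np.linalg.norm(C[...,:2]-[.581,.044],axis=-1)<.022)
    P=C[bb];print("button",bb.sum(),P.mean(0),np.ptp(P,axis=0),cv2.minEnclosingCircle((P[:,:2]*1000).astype(np.float32)))
    # plate circle
    pl=(C[...,2]>.006)&(C[...,2]<.015)&(d0<.125)
    q=C[pl]; h=cv2.convexHull((q[:,:2]*1000).astype(np.float32))[:,0]/1000
    h=h[(h[:,1]<-.10)]; A=np.c_[2*h,np.ones(len(h))];s=np.linalg.lstsq(A,(h**2).sum(1),rcond=None)[0]
    print("plate",s[:2],np.sqrt(s[2]+s[0]**2+s[1]**2),len(h))
    cv2.imwrite(f"pics/{n}_crop.png",cv2.resize(cv2.cvtColor(im["frame"],cv2.COLOR_RGB2BGR)[170:330,190:410],None,fx=3.6,fy=3.6,interpolation=cv2.INTER_CUBIC))
E
```

```text
top cross [ 0.5155 -0.1166 -0.0864] -4.951635028084046 0.0005297551735444434 3083 0.04556464436086616
cass 352 [ 0.5877 -0.1205  0.0492]
reader 2015 ((578.5065307617188, 36.085411071777344), (84.89666748046875, 109.92000579833984), 67.90556335449219)
button 186 [0.5817 0.0446 0.0653] [0.0273 0.0269 0.008 ] ((581.9632568359375, 44.86707305908203), 14.521284103393555)
plate [ 0.5156 -0.1173] 0.1150576581189189 29
side cross [ 0.5145 -0.117  -0.0856] -4.901990870336596 0.0012087457084047602 3419 0.043846854215875086
cass 278 [ 0.5881 -0.1208  0.0479]
reader 1266 ((577.3494873046875, 37.79885482788086), (84.45793151855469, 110.06059265136719), 66.63327026367188)
button 136 [0.58   0.0442 0.0636] [0.0287 0.0296 0.0063] ((579.7809448242188, 45.62734603881836), 15.5853271484375)
plate [ 0.5144 -0.1179] 0.11455201228549429 32
```

View pics/top_crop.png

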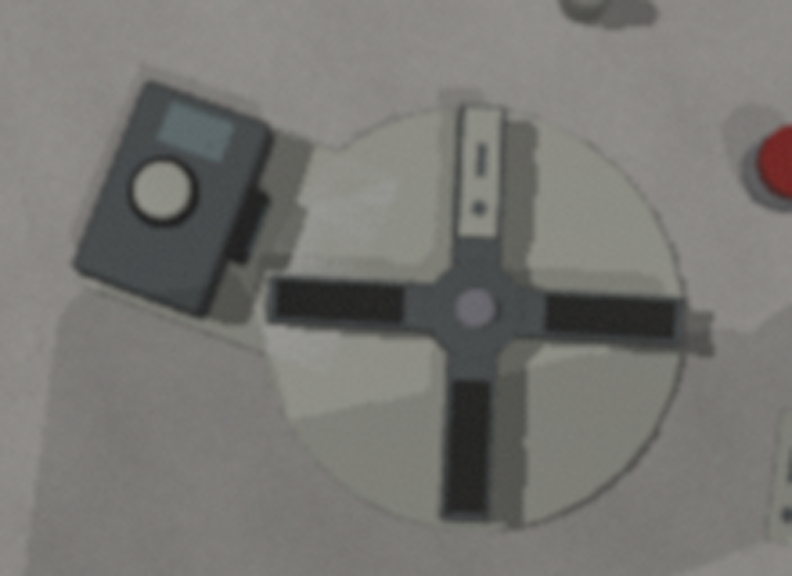

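The top crop shows the cassette spoke pointing up (+x), at crop pixels (480,170) with the hub at (475,308). The reader is at (175,195). The axis is about (0.515, -0.117) and the reader heading is about 67.8°, since the button is 174.5 mm from the axis. That means turning about 71° counter-clockwise. I'll push the free -y spoke from its -x side.

>>> {"fn": "move_arm", "kwargs": {
  "targets": [
    [30, 30, 0, -0.1, -1],
    [60, 60, 0, -0.2, -1],
    [90, 90, 0, -0.3, -1],
    [119, 119, 0, -0.377, -1],
    [147, 147, 0, -0.377, -1]
  ]
}}

```text
time_s: 2.07
tool_pos: [0.3155, -0.3492, 0.2315]
eef_rot: [1.0, -0.028, 0.0, 0.0]
ft_force: [0.7, -1.1, -0.6]
gripper_width: 0.301
```

>>> {"fn": "move_arm", "kwargs": {
  "targets": [
    [29, 29, 0, 0, -1],
    [58, 58, 0, 0, -1],
    [87, 87, 0, 0, -1],
    [116, 116, 0, 0, -1],
    [145, 145, 0, 0, -1]
  ]
}}

```text
time_s: 2.48
tool_pos: [0.4617, -0.2024, 0.2317]
eef_rot: [1.0, -0.028, 0.0, 0.0]
ft_force: [0.5, -1.0, 0.3]
gripper_width: 0.0
```

>>> {"fn": "move_arm", "kwargs": {
  "targets": [
    [9, 7, -40, 0, -1],
    [9, 7, -80, 0, -1],
    [9, 7, -120, 0, -1],
    [9, 7, -145, 0, -1],
    [9, 7, -160, 0, -1]
  ]
}}

```text
time_s: 2.9
tool_pos: [0.4683, -0.194, 0.0682]
eef_rot: [1.0, -0.027, -0.002, -0.001]
ft_force: [0.5, -0.0, -0.5]
gripper_width: 0.0
```

Run:
```python
from h import *
im=grab("side"); cv2.imwrite("pics/s2.png",cv2.cvtColor(im["frame"],cv2.COLOR_RGB2BGR)[150:390,120:420].repeat(2,0).repeat(2,1))
# cassette angle, top view, by fitting white pixels + camera heading
im=grab("top"); K=R(im); print(K.round(3)); C=cloud(im); print(proj(im,[.515,-.117,.045]),proj(im,[.625,-.117,.049]))
```

```text
[[-0.028 -0.984  0.177]
 [-0.999  0.033  0.025]
 [-0.031 -0.177 -0.984]]
[321.82897714 255.54794048] [319.43720598 198.22306993]
```

View pics/s2.png

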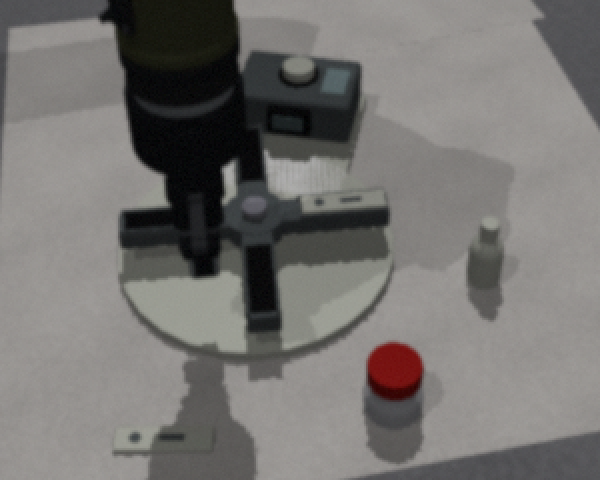

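Run:
```python
import numpy as np
for t in np.arange(-94.9,-20,4.0):
    a=np.radians(t); p=np.array([515,-117])+80*np.array([np.cos(a),np.sin(a)])+24*np.array([np.sin(a),-np.cos(a)]); print(round(t,1),p.round(1))
```

```text
-94.9 [ 484.3 -194.7]
-90.9 [ 489.7 -196.6]
-86.9 [ 495.4 -198.2]
-82.9 [ 501.1 -199.4]
-78.9 [ 506.9 -200.1]
-74.9 [ 512.7 -200.5]
-70.9 [ 518.5 -200.4]
-66.9 [ 524.3 -200. ]
-62.9 [ 530.1 -199.2]
-58.9 [ 535.8 -197.9]
-54.9 [ 541.4 -196.3]
-50.9 [ 546.8 -194.2]
-46.9 [ 552.1 -191.8]
-42.9 [ 557.3 -189. ]
-38.9 [ 562.2 -185.9]
-34.9 [ 566.9 -182.5]
-30.9 [ 571.3 -178.7]
-26.9 [ 575.5 -174.6]
-22.9 [ 579.4 -170.2]
```

>>> {"fn": "move_arm", "kwargs": {
  "targets": [
    [3, 0, -20, 0, -1],
    [3, 0, -38, 0, -1],
    [3, 0, -38, 0, -1]
  ]
}}

```text
time_s: 3.25
tool_pos: [0.47, -0.1938, 0.0296]
eef_rot: [1.0, -0.028, -0.004, -0.001]
ft_force: [-1.0, -0.3, 0.3]
gripper_width: -0.001
```

>>> {"fn": "move_arm", "kwargs": {
  "targets": [
    [7, -1, 0, 0, -1],
    [14, -1, 0, 0, -1],
    [19.7, -3, 0, 0.07, -1],
    [25.4, -4.4, 0, 0.14, -1],
    [31, -5.6, 0, 0.21, -1]
  ]
}}

```text
time_s: 3.67
tool_pos: [0.5031, -0.2, 0.0314]
eef_rot: [0.997, 0.079, -0.003, -0.0]
ft_force: [-0.9, -0.0, 0.6]
gripper_width: 0.001
```

>>> {"fn": "move_arm", "kwargs": {
  "targets": [
    [6, -0.7, 0, 0.07, -1],
    [11.8, -1.1, 0, 0.14, -1],
    [17.6, -1, 0, 0.21, -1],
    [23.4, -0.6, 0, 0.28, -1],
    [29, 0.2, 0, 0.35, -1]
  ]
}}

```text
time_s: 4.08
tool_pos: [0.5344, -0.2004, 0.0334]
eef_rot: [0.967, 0.253, -0.001, 0.001]
ft_force: [-0.7, 0.6, -1.1]
gripper_width: 0.001
```

>>> {"fn": "move_arm", "kwargs": {
  "targets": [
    [5.5, 2.5, -4, 0.07, -1],
    [11, 5, -4, 0.14, -1],
    [16.3, 7.9, -4, 0.21, -1],
    [21.6, 10.6, -4, 0.28, -1],
    [25, 13, -4, 0.32, -1]
  ]
}}

```text
time_s: 4.5
tool_pos: [0.5622, -0.1882, 0.0315]
eef_rot: [0.914, 0.405, 0.0, 0.003]
ft_force: [-0.0, -0.7, 0.0]
gripper_width: -0.001
```

```bash
cat > look.py <<'E'
from h import *
import sys
np.set_printoptions(precision=4,suppress=True)
tag=sys.argv[1]
for n in("top","side"):
    im=grab(n,f"{n}_{tag}.png"); C=cloud(im); V=im["frame"].max(-1).astype(int)
    d0=np.linalg.norm(C[...,:2]-[.515,-.117],axis=-1)
    m=(d0<.118)&(C[...,2]>.036)&(C[...,2]<.056)
    P=C[m]
    def cost(x):
        c=x[:2];a=x[2];q=P[:,:2]-c;ca,sa=np.cos(a),np.sin(a)
        u=np.abs(q@[ca,sa]);v=np.abs(q@[-sa,ca]);lo=np.minimum(u,v);hi=np.maximum(u,v)
        return np.sum(np.minimum(np.maximum(lo-.011,0),.008)**2*(hi>.03)+np.maximum(hi-.108,0)**2)
    best=min((minimize(cost,[.515,-.117,a],method="Nelder-Mead",options=dict(xatol=1e-5,fatol=1e-12,maxiter=4000)) for a in np.radians(range(-45,45,8))),key=lambda r:r.fun)
    b=m&(V>110)&(d0>.045); p=C[b].mean(0) if b.any() else np.zeros(3); e=p[:2]-best.x[:2]
    print(n,best.x[:2],"cross mod90",np.degrees(best.x[2])%90,best.fun,"cass",b.sum(),p,np.degrees(np.arctan2(e[1],e[0])))
print(bot.get_obs()["tool_pos"],bot.get_obs()["time_s"])
E
python3 look.py a
```

```text
top [ 0.5158 -0.1163] cross mod90 48.86856749321937 0.0003084190577268924 cass 412 [ 0.562  -0.0603  0.0487] 50.48559420038534
side [ 0.5128 -0.1284] cross mod90 43.325272235268066 0.00947957529360349 cass 3 [ 0.4429 -0.1322  0.0467] -176.89432507124454
[ 0.5622 -0.1878  0.0313] 4.6
```

>>> {"fn": "move_arm", "kwargs": {
  "targets": [
    [4.2, 3, -2, 0.06, -1],
    [8.3, 6.3, -2, 0.12, -1],
    [12.1, 9.8, -2, 0.18, -1],
    [14.5, 12.1, -2, 0.23, -1]
  ]
}}

```text
time_s: 4.93
tool_pos: [0.5781, -0.176, 0.0307]
eef_rot: [0.862, 0.507, 0.001, 0.004]
ft_force: [-0.5, -0.4, -0.6]
gripper_width: 0.001
```

```bash
python3 look.py b
```

```text
top [ 0.5163 -0.1163] cross mod90 62.24327767674043 0.0002593205912270565 cass 443 [ 0.5464 -0.0508  0.0488] 65.32217626596011
side [ 0.5144 -0.1173] cross mod90 62.35379739471416 0.011110343430715713 cass 137 [ 0.5393 -0.0561  0.0477] 67.8605249058394
[ 0.5782 -0.1758  0.0306] 5.0333
```

```bash
cat > ov.py <<'E'
from h import *
import sys
tag,deg,cx,cy=sys.argv[1],float(sys.argv[2]),float(sys.argv[3]),float(sys.argv[4])
im=bot.get_image("top"); f=cv2.cvtColor(im["frame"],cv2.COLOR_RGB2BGR)[170:330,190:410]
s=3.6; f=cv2.resize(f,None,fx=s,fy=s,interpolation=cv2.INTER_CUBIC)
def line(pts,col):
    q=[((proj(im,p)-[190,170]+.5)*s).astype(int) for p in pts]; cv2.polylines(f,[np.array(q)],True,col,1)
def rect(th,r0,r1,w,z,col):
    a=np.radians(th); u=np.array([np.cos(a),np.sin(a)]);v=np.array([-u[1],u[0]]);c=np.array([cx,cy])
    line([np.append(c+u*r+v*y,z) for r,y in((r0,-w),(r1,-w),(r1,w),(r0,w))],col)
for k in range(4): rect(deg+90*k,.026,.110,.013,.044,(0,255,255))
rect(deg,.038,.108,.010,.049,(0,0,255))
rect(67.8,.134,.208,.055,.053,(0,255,0)); rect(67.8,.122,.134,.020,.048,(255,0,255))
cv2.imwrite(f"pics/ov_{tag}.png",f)
E
python3 ov.py b 63 .5155 -.1168
```

```text
(no output)
```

View pics/ov_b.png

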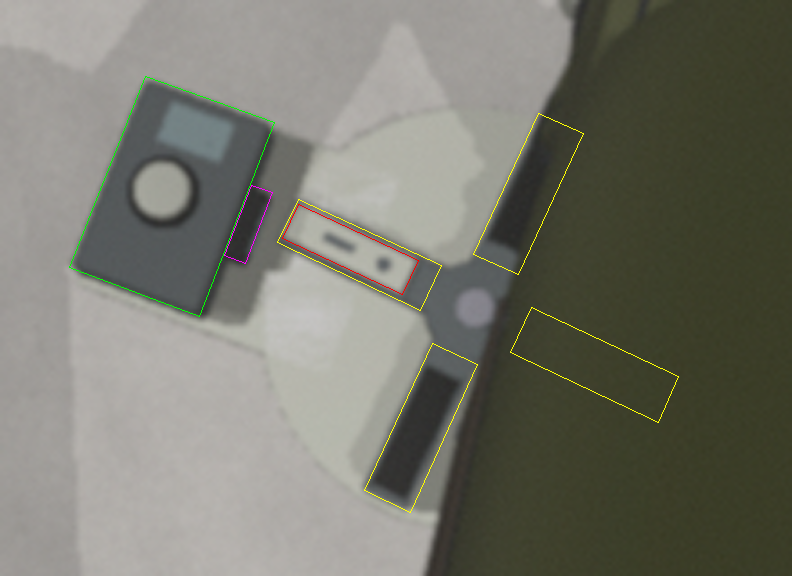

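>>> {"fn": "move_arm", "kwargs": {
  "targets": [
    [2.1, 2.4, -1, 0.035, -1],
    [4.2, 4.9, -1, 0.07, -1],
    [4.2, 4.9, -1, 0.07, -1],
    [0, -6, -1, 0.07, -1],
    [-4, -14, 0, 0.07, -1]
  ]
}}

```text
time_s: 5.5
tool_pos: [0.5734, -0.1908, 0.0305]
eef_rot: [0.845, 0.535, 0.001, 0.004]
ft_force: [-0.6, 0.8, 0.2]
gripper_width: 0.001
```

>>> {"fn": "move_arm", "kwargs": {
  "targets": [
    [0, 0, 20, 0, -1],
    [0, 0, 60, 0, -1],
    [0, 0, 100, 0, -1],
    [-30, -20, 130, 0, -1],
    [-70, -40, 130, 0, -1]
  ]
}}

```text
time_s: 5.92
tool_pos: [0.5152, -0.2304, 0.1664]
eef_rot: [0.844, 0.536, 0.005, 0.009]
ft_force: [0.8, -0.6, -0.0]
gripper_width: 0.001
```

>>> {"fn": "move_arm", "kwargs": {
  "targets": [
    [-35, -20, 0, 0, -1],
    [-70, -40, 0, 0, -1],
    [-105, -60, 0, 0, -1],
    [-140, -80, 0, 0, -1],
    [-170, -100, 0, 0, -1]
  ]
}}

```text
time_s: 6.33
tool_pos: [0.3417, -0.3313, 0.1666]
eef_rot: [0.845, 0.535, 0.005, 0.009]
ft_force: [0.4, 0.1, 0.1]
gripper_width: 0.001
```

```bash
python3 look.py c
cat > fit.py <<'E'
from h import *
def quad(c,th,r0,r1,w):
    u=np.array([np.cos(th),np.sin(th)]);v=np.array([-u[1],u[0]])
    return [c+u*r+v*y for r,y in((r0,-w),(r1,-w),(r1,w),(r0,w))]
S=8
def mean(V,im,q,z):
    P=np.array([proj(im,np.append(p,z)) for p in q]); m=np.zeros(V.shape,np.uint8)
    cv2.fillPoly(m,[np.round((P+.5)*S*1-.5).astype(np.int32)],1); return m
def contrast(V,im,c,th,r0,r1,w,z,b):
    m=mean(V,im,quad(c,th,r0,r1,w),z)>0; o=(mean(V,im,quad(c,th,r0-b,r1+b,w+b),z)>0)&~m
    i=m&~(mean(V,im,quad(c,th,r0+b,r1-b,w-b),z)>0)
    return V[i].mean()-V[o].mean()
for n in("top","side"):
    im=bot.get_image(n); V=cv2.resize(cv2.cvtColor(im["frame"],cv2.COLOR_RGB2GRAY),None,fx=S,fy=S,interpolation=cv2.INTER_LINEAR).astype(float)
    for name,sg,a in(("cassette",1,(.038,.108,.010,.049,.003)),("reader",-1,(.134,.208,.055,.053,.004))):
        f=lambda x:-sg*contrast(V,im,np.array([.5155+x[0]/1e3,-.1168+x[1]/1e3]),np.radians(x[2]),*a)
        r=min((minimize(f,[0,0,t],method="Nelder-Mead",options=dict(initial_simplex=[[0,0,t],[2,0,t],[0,2,t],[0,0,t+2]],xatol=.05,fatol=.01)) for t in(66,68,70)),key=lambda r:r.fun)
        x=r.x; print(n,name,"axis",515.5+x[0],-116.8+x[1],"deg",x[2],"contrast",-r.fun)
        mid=np.array([.5155+x[0]/1e3,-.1168+x[1]/1e3])+(a[0]+a[1])/2*np.array([np.cos(np.radians(x[2])),np.sin(np.radians(x[2]))]); print("   mid",mid)
E
python3 fit.py; python3 ov.py c 67.8 .5155 -.1168
```

```text
top [ 0.5155 -0.1167] cross mod90 66.35871440185852 0.0005558943591906692 cass 278 [ 0.5465 -0.0465  0.0495] 66.2247123612998
side [ 0.5149 -0.117 ] cross mod90 66.52727837489718 0.001421761523042209 cass 187 [ 0.5461 -0.0445  0.0479] 66.69893336056448
[ 0.3398 -0.3327  0.1666] 6.4333
top cassette axis 515.0070253075031 -115.65616134527778 deg 66.51602865764586 contrast 28.631731869126156
   mid [ 0.54409698 -0.04870264]
top reader axis 514.3205307875227 -118.51710979993099 deg 68.09766946405256 contrast 29.128661179384025
   mid [0.5781079 0.0401403]
side cassette axis 517.5707840363511 -117.33968407064472 deg 68.22450488683128 contrast 39.792811783315805
   mid [ 0.54465164 -0.04954863]
side reader axis 519.0508051904674 -119.84187126888772 deg 68.62309007441911 contrast 19.26771873160658
   mid [0.58138057 0.0393938 ]
```

View pics/ov_c.png

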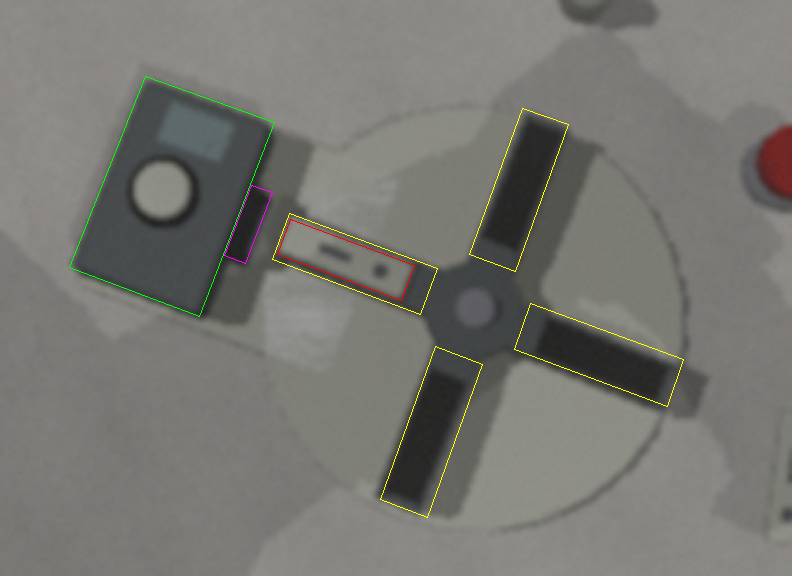

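The spoke now stands at about 66.5° and the target is about 67.8°, so I'll go back for a nudge of roughly 1.2°.

>>> {"fn": "move_arm", "kwargs": {
  "targets": [
    [33, 20, 0, 0, -1],
    [67, 40.5, 0, 0, -1],
    [100, 61, 0, 0, -1],
    [134, 81, 0, 0, -1],
    [167, 101, 0, 0, -1]
  ]
}}

```text
time_s: 7.0
tool_pos: [0.5144, -0.2278, 0.1666]
eef_rot: [0.845, 0.535, 0.006, 0.01]
ft_force: [1.3, -1.0, -0.5]
gripper_width: -0.001
```

>>> {"fn": "move_arm", "kwargs": {
  "targets": [
    [33, 20, 0, 0, -1],
    [66, 40, -15, 0, -1],
    [66, 40, -50, 0, -1],
    [66, 40, -85, 0, -1],
    [66, 40, -110, 0, -1]
  ]
}}

```text
time_s: 7.42
tool_pos: [0.5811, -0.185, 0.0536]
eef_rot: [0.843, 0.537, 0.005, 0.009]
ft_force: [-0.1, 0.5, -0.7]
gripper_width: 0.005
```

>>> {"fn": "move_arm", "kwargs": {
  "targets": [
    [0, 0, -12, 0, -1],
    [0, 0, -23, 0, -1],
    [0, 5, -23, 0, -1],
    [0.5, 9, -23, 0, -1],
    [0.5, 9, -23, 0, -1]
  ]
}}

```text
time_s: 7.83
tool_pos: [0.5829, -0.1751, 0.0318]
eef_rot: [0.843, 0.538, 0.006, 0.01]
ft_force: [0.3, 0.3, 0.2]
gripper_width: 0.003
```

>>> {"fn": "move_arm", "kwargs": {
  "targets": [
    [0.2, 2, -1, 0, -1],
    [0.5, 4, -1, 0, -1],
    [0.8, 5.5, -1, 0, -1],
    [0.8, 5.5, -1, 0, -1]
  ]
}}

```text
time_s: 8.17
tool_pos: [0.5844, -0.1696, 0.0318]
eef_rot: [0.843, 0.538, 0.007, 0.01]
ft_force: [0.1, -0.5, -0.2]
gripper_width: 0.002
```

```bash
python3 look.py d
```

```text
top [ 0.5176 -0.1109] cross mod90 67.59611877824963 0.00011401272010684161 cass 441 [ 0.5414 -0.0473  0.0487] 69.48693144724268
side [ 0.5146 -0.1175] cross mod90 67.68828122771603 0.010597851402127373 cass 189 [ 0.5402 -0.0462  0.0479] 70.29024736196907
[ 0.5838 -0.1696  0.0312] 8.2667
```

>>> {"fn": "move_arm", "kwargs": {
  "targets": [
    [-2, -6, 0, 0, -1],
    [-6, -15, 0, 0, -1],
    [-6, -15, 20, 0, -1],
    [-6, -15, 60, 0, -1],
    [-6, -15, 100, 0, -1]
  ]
}}

```text
time_s: 8.68
tool_pos: [0.5753, -0.1852, 0.1304]
eef_rot: [0.843, 0.537, 0.004, 0.008]
ft_force: [1.3, -0.7, 0.7]
gripper_width: 0.002
```

>>> {"fn": "move_arm", "kwargs": {
  "targets": [
    [-34, -15, 20, 0, -1],
    [-70, -35, 20, 0, -1],
    [-105, -55, 20, 0, -1],
    [-140, -75, 20, 0, -1],
    [-175, -90, 20, 0, -1]
  ]
}}

```text
time_s: 9.1
tool_pos: [0.3981, -0.2769, 0.1507]
eef_rot: [0.844, 0.537, 0.004, 0.008]
ft_force: [0.0, -0.5, 0.6]
gripper_width: -0.003
```

```bash
python3 look.py e;python3 look.py e2; python3 fit.py; python3 ov.py e 67.8 .5153 -.1168
```

```text
top [ 0.5156 -0.1167] cross mod90 67.81366844605769 0.0005248887008293367 cass 284 [ 0.5438 -0.0501  0.0492] 67.05874186583694
side [ 0.515  -0.1169] cross mod90 67.8145052810601 0.001273557966583268 cass 243 [ 0.5397 -0.0525  0.0478] 69.02451863477279
[ 0.394  -0.2764  0.1501] 9.2
top [ 0.5156 -0.1167] cross mod90 67.82105195896226 0.0005246958415742876 cass 282 [ 0.5438 -0.0507  0.0494] 66.85272154638442
side [ 0.515  -0.1169] cross mod90 67.89801594458793 0.0014104479132915249 cass 242 [ 0.5393 -0.0533  0.0479] 69.09583603798063
[ 0.3992 -0.2761  0.1506] 9.3
top cassette axis 515.1412430309591 -116.07983464517832 deg 68.15198604330051 contrast 26.94427594445645
   mid [ 0.54230788 -0.04832311]
top reader axis 514.6826450926127 -118.26764981643402 deg 68.22276247647392 contrast 28.943361484456744
   mid [0.57812346 0.04052864]
side cassette axis 516.4940245623644 -117.23039594326544 deg 68.6315940101532 contrast 44.15406951920933
   mid [ 0.54309255 -0.04924864]
side reader axis 519.0508051904674 -119.84187126888772 deg 68.62309007441911 contrast 22.979039391314856
   mid [0.58138057 0.0393938 ]
```

View pics/ov_e.png

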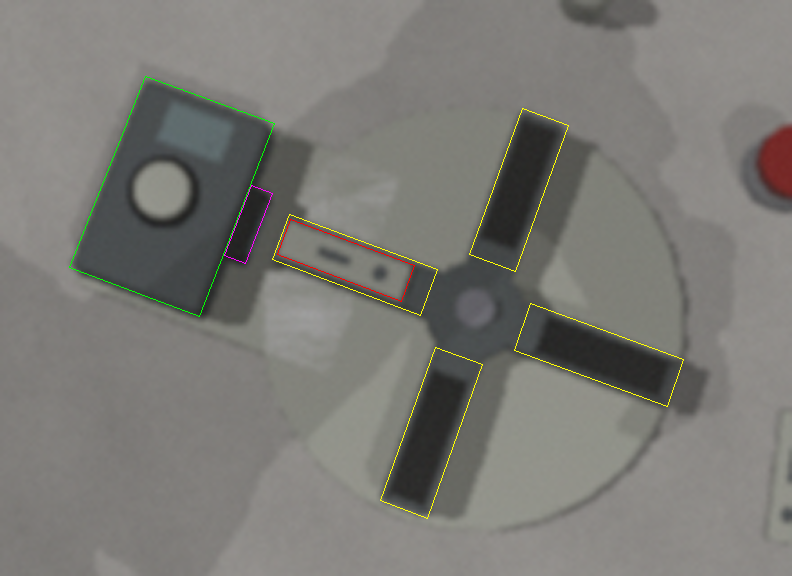

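The overlay shows the spoke lined up with the reader's window at 67.8° in both cameras. Next is the button.

>>> {"fn": "move_arm", "kwargs": {
  "targets": [
    [18, 32, 0, 0, -1],
    [36, 64, 0, 0, -1],
    [54, 96, 0, 0, -1],
    [72, 128, 0, 0, -1],
    [90, 158, 0, 0, -1]
  ]
}}

```text
time_s: 9.87
tool_pos: [0.4931, -0.1147, 0.1504]
eef_rot: [0.843, 0.538, 0.005, 0.008]
ft_force: [0.8, -0.4, 0.3]
gripper_width: 0.003
```

>>> {"fn": "move_arm", "kwargs": {
  "targets": [
    [18, 32, 0, 0, -1],
    [36, 64, 0, 0, -1],
    [54, 96, 0, 0, -1],
    [72, 128, 0, 0, -1],
    [90, 160, 0, 0, -1]
  ]
}}

```text
time_s: 10.28
tool_pos: [0.5845, 0.0487, 0.1501]
eef_rot: [0.842, 0.54, 0.005, 0.008]
ft_force: [0.1, -0.1, 0.3]
gripper_width: 0.003
```

>>> {"fn": "move_arm", "kwargs": {
  "targets": [
    [-3.5, -4, -30, 0, -1],
    [-3.5, -4, -55, 0, -1],
    [-3.5, -4, -73, 0, -1],
    [-3.5, -4, -80, 0, -1],
    [-3.5, -4, -80, 0, -1]
  ]
}}

```text
time_s: 10.7
tool_pos: [0.5797, 0.0458, 0.0678]
eef_rot: [0.841, 0.54, 0.003, 0.007]
ft_force: [-0.3, 0.6, -0.5]
gripper_width: 0.001
```

>>> {"fn": "move_arm", "kwargs": {
  "targets": [
    [1, -1, -3, 0, -1],
    [1, -1, -6, 0, -1],
    [1, -1, -8, 0, -1],
    [1, -1, -9, 0, -1],
    [1, -1, -9, 0, -1]
  ]
}}

```text
time_s: 11.12
tool_pos: [0.5821, 0.0454, 0.06]
eef_rot: [0.841, 0.54, 0.005, 0.007]
ft_force: [-0.3, 2.3, 4.4]
gripper_width: -0.006
```

>>> {"fn": "move_arm", "kwargs": {
  "targets": [
    [0, 0, -2, 0, -1],
    [0, 0, -3, 0, -1],
    [0, 0, -3, 0, -1]
  ]
}}

```text
time_s: 11.37
tool_pos: [0.5822, 0.0454, 0.0589]
eef_rot: [0.841, 0.54, 0.005, 0.008]
ft_force: [-3.5, 1.5, 12.7]
gripper_width: 0.002
```

The force rose well above the spring's 5 N, to 12.7 N at z = 58.9 mm, so the button is against its stop. Now I'll let it come up and retreat.

>>> {"fn": "move_arm", "kwargs": {
  "targets": [
    [0, 0, 3, 0, -1],
    [0, 0, 10, 0, -1],
    [0, 0, 40, 0, -1],
    [0, 0, 80, 0, -1],
    [0, 0, 110, 0, -1]
  ]
}}

```text
time_s: 11.78
tool_pos: [0.582, 0.0446, 0.1708]
eef_rot: [0.842, 0.54, 0.005, 0.008]
ft_force: [-0.1, 1.4, 0.1]
gripper_width: 0.001
```

>>> {"fn": "move_arm", "kwargs": {
  "targets": [
    [-30, -20, 0, 0, -1],
    [-60, -45, 0, 0, -1],
    [-90, -75, 0, 0, -1],
    [-120, -105, 0, 0, -1],
    [-150, -135, 0, 0, -1]
  ]
}}

```text
time_s: 12.2
tool_pos: [0.4317, -0.0902, 0.1708]
eef_rot: [0.841, 0.54, 0.004, 0.009]
ft_force: [0.1, -1.8, 0.5]
gripper_width: -0.001
```

>>> {"fn": "move_arm", "kwargs": {
  "targets": [
    [-15, -35, 0, 0, -1],
    [-30, -70, 0, 0, -1],
    [-40, -105, 0, 0, -1],
    [-50, -140, 0, 0, -1],
    [-50, -140, 0, 0, -1]
  ]
}}

```text
time_s: 12.62
tool_pos: [0.3799, -0.236, 0.1711]
eef_rot: [0.843, 0.537, 0.003, 0.011]
ft_force: [0.7, 0.9, 0.2]
gripper_width: -0.001
```

```bash
python3 look.py f
python3 - <<'E'
from h import *
im=grab("top");C=cloud(im)
for t in("button_top","dropper_bottle","sample_pot","read_cassette"):
    for r in bot.regions_of("top",t)[:1]: m=r["region"]&(im["depth"]>0); print(t,np.median(C[m],0).round(4))
E
python3 ov.py f 67.8 .5153 -.1168
```

```text
top [ 0.5155 -0.1167] cross mod90 67.80794006486374 0.0005273798388990029 cass 292 [ 0.5438 -0.0511  0.0492] 66.6816135745397
side [ 0.5149 -0.1169] cross mod90 67.93621638664034 0.0014690039735880673 cass 216 [ 0.5425 -0.0471  0.0479] 68.4275476359303
[ 0.3808 -0.2316  0.1707] 12.7167
button_top [0.5814 0.0444 0.0654]
dropper_bottle [ 0.6859 -0.1847  0.0438]
sample_pot [ 0.5862 -0.2864  0.0495]
read_cassette [ 0.4293 -0.2853  0.0055]
```

View pics/ov_f.png

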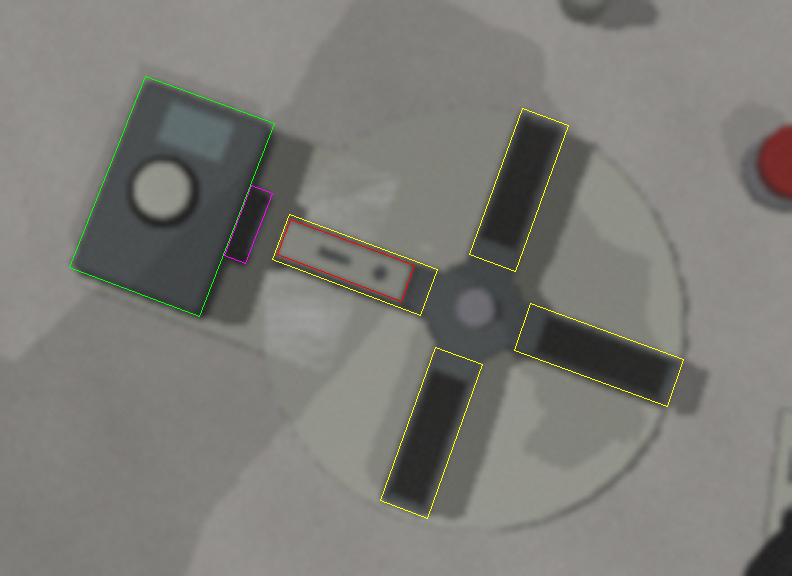

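```bash
python3 -c "
from bench import bot
print(bot.hand_in())"
```

```text
the job is handed in; nothing more can be done
None
```

The cassette's spoke now points at the reader's window. The button was pressed down afterwards and came back up. The job was handed in at about 12.8 s; no verdict is reported.

- **Turning:** I pushed one empty spoke with the closed fingertips for about 73°, including a final nudge of about 1.3°. The spoke ended at 67.8° and 67.9° in the two cameras. The reader heading I measured was about 67.8°, and the picture overlay agrees. Cruder estimates from the cassette's white pixels (66.7° and 68.4°) scatter around the same value.
- **Button:** The force reached 12.7 N at z = 58.9 mm, well above the 5 N spring, so it was against its stop. After release its top measured 65.4 mm, which is fully up.
- **Bystanders:** The dropper bottle and sample pot measure unchanged to within 1 mm. The loose cassette's last reading was 6 mm off in x. I put that down to the gripper partly hiding it in that picture; the tool was never low near it.
- **Robot:** The arm was clear of everything at hand-in.

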